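# Lock the lamp and hold the amber standard in the photometer's beam

## Robot

A 6-joint arm with a two-finger parallel gripper is mounted at the origin on the work surface. World frame = base frame: x ahead of the robot, y to its left, z up, the work surface at z = 0. Lengths are in mm, angles in rad, forces in N, time in s.
With the tool pointing down it reaches from about 250 to 800 mm from the base axis. Payload 3.9 kg.
Tool frame: the origin (TCP) lies midway between the tips of the shut fingers; the grasp point (between the pads) lies 19 mm behind it (robot.grip_point_offset is the distance from the TCP to the grasp point, in mm); z points along the fingers, y is the line along which they close (so a half turn about z gives the same grasp; the last joint's range is limited). The gripper opens to 85 mm and grips with 20 to 120 N. Pads are 22 mm wide; open, the fingers measure 114 mm over their backs; the gripper's body (76 mm by 85 mm) begins 54 mm behind the grasp point. The pads swing forward as they close: fully open they stand 13 mm farther back than shut.
Start: joints at [1.123, 0.26, -0.138, 1.173, 0, 1.571], TCP at [227.311, 473.228, 231.304] pointing down, gripper open.
Joint ranges: [-2.78, 2.78], [-0.83, 1.72], [-1.28, 1.37], [-1.9, 2.12], [-1.57, 1.48], [-3.14, 3.14]. Speed limits (rad/s): [2.57, 2.57, 3.14, 3.14, 3.14, 3.14].

## Interface

Orientations are given as [roll, pitch, yaw] about the fixed x, y, z axes, in that order (R = Rz(yaw) Ry(pitch) Rx(roll)).
In Python, from cell import robot, read_camera gives the robot as it stands.
- The arm moves only by the tool apply_moves, never from a script. Its argument "targets" is a list of rows, each a list of 7 numbers: the shift along the world's x, y, z in m, then the turn, a rotation vector about the world's x, y, z in degrees, then the opening, from 0 (shut) to 1 (fully open). A call has 1 to 12 rows; each row shifts and turns the commanded pose from where the row before left it; what a row does not reach is not made up. A row lasts 1/10 s, in which the tool goes at most 50 mm and 8.59 degrees, less where a joint would pass 70% of its speed; a pose out of reach is approached as far as the arm can. A call with a gripper value outside its range is refused whole. The fingers move at their own pace and stop on an object; the grip force is fixed at half the most. Time passes only in rows, so rows that do not move let the fingers close. It gives the time, the measured TCP pose, the force, the opening and the grip force at its end, in the units of the state.
- robot.sense(): the state, without advancing time (a new reading comes with each control period).
- read_camera(name): name is "scene" or "top" or "wrist"; returns a dict with "frame" (384x512x3 uint8, blue, green, red), "K" (3x3 intrinsics, pixels), "view" (4x4, takes a point from world to camera coordinates). Camera axes: x right, y up, looking along -z (the intrinsics and any distortion apply to the point x, -y, -z); pixel columns grow to the right and rows downward; lengths in mm; the calibration is good to about 2 mm. A picture is of the moment at which its call begins. There is no depth.
- robot.job_done(): hands the job in; it is judged then, once.
The state is a dict: "time": time; "joint_positions": joint angles; "joint_vel": joint speeds; "joint_efforts": joint torques, N m; "position": TCP position; "tool_rot": TCP orientation; "ft_force": force on the tool from outside, world axes, zero at the start; "moment": the same for the moment, N m; "finger_gap": finger opening in mm; "grasp_force": force on a finger pad.
Only numpy, scipy, OpenCV 4.12 (cv2) and the standard library are available. Lean on these libraries where they do the work, as an engineer would, in place of code of your own. Each camera call takes 0.05 s, during which the arm holds its last target. There are 200 camera calls.

## Task

First turn the lock ring on top of the photometer's lamp house by its blue pin until the lever lies over the red mark, and leave it there. Then take the amber glass cell out of the rack, gripping it by its two white frosted faces only (never touch the coloured clear faces), and hold it upright in the light path, clear of everything, midway between lens and detector, its middle at the height of the lens axis and its clear faces square to the beam. Finish while still holding it there, at rest, and leave everything else on the bench where it stands.

Things in the scene. Friction and masses are not known exactly. Their poses are not given: they have to be found in the camera images.
- photometer: Fixed; origin on the bench under the beam's middle; y along the beam, detector to lamp; z up. Base plate 100 (x) x 370 x 20 mm. Grey lamp house 150 (x) x 130, top z 130, centred y +160; black lens tube, radius 21, ends at y +75. White detector box 100 x 70, top z 130, centred y -115; red-spotted snout ends at y -75. A red line on the plate marks the gap's middle. Beam at x 0, z 90 mm.
- beam_mid (a point): Middle of the light path: on the lens axis, midway between lens and detector, 90 mm above the bench. Axes as the photometer: y along the beam, z up.
- ring_axis (a point): Point on the vertical turning axis of the lock ring, 160 mm above the bench (30 mm above the lamp house's top). Axes as the photometer. A fixed black lamp cap of radius 25 mm stands on this axis, its top at 175 mm.
- lock_ring (a joint): Lock ring angle (rad), growing anticlockwise seen from above; range -0.2 to 1.4, stays where it is left (friction, 2.5 N at the pin). 0: lever over the white mark (open); 1.0: over the red mark (locked). In the photometer's frame the lever points from the axis along the angle pi - 0.5 + value, measured from x towards y.
- ring_pin (a point): On the upright blue pin at the end of the ring's lever, 60 mm from the ring's axis: a round pin 12 mm in diameter. This point is 171 mm above the bench, the pin's top at 185 mm, the top of the lever below it at 146 mm. Turns with the ring.
- rack: Fixed blue rack, 90 (x) by 210 (y) by 22 mm high, origin at the centre of its underside. Three pockets in a row along its y, at y = -65, 0 and +65 mm, each 27 (x) by 33 mm (y), 14 mm deep, floor 8 mm above the bench. The cells can stand in any order.
- amber: Amber solid-glass cell (cuvette), loose, upright in a rack pocket: 24 (x) x 30 (y) x 60 mm tall, black cap 18 x 22 on top to 70 mm; about 0.11 kg. Origin: centre of its underside; z up. White frosted faces look along +x and -x (24 mm apart), clear amber faces along +y and -y (30 mm apart). In the rack its axes lie along the rack's.
- amber_mid (a point): Centre of the amber cell's glass, 30 mm above its underside. Axes as the cell.
- amber_frosted: The two white frosted faces (plates 30 by 60 mm at x = -12 and +12 mm) of the amber cell. Same origin and axes as the cell.
- amber_clear: The two clear amber faces (at y = -15 and +15 mm) of the amber cell. Same origin and axes as the cell.
- green: Green glass cell in the rack, same shape and size as the amber one; stays in the rack.
- grey: Dark grey glass cell in the rack, same shape and size as the amber one; stays in the rack.
- brown_bottle: Brown glass bottle, radius 32 mm, 150 mm tall, origin at the centre of its underside; bystander.
- white_bottle: White plastic bottle, radius 35 mm, 170 mm tall, origin at the centre of its underside; bystander.
- beaker: Glass beaker, radius 35 mm, 90 mm tall, origin at the centre of its underside; bystander.
- dish: Closed flat clear dish, radius 42 mm, 16 mm tall, origin at the centre of its underside; bystander.
- brush: Sieve brush lying on the bench, about 120 mm long; bystander.
Not all that is in view belongs to the job. What is shaped like the amber but purple is not meant.

How it is judged (in metres and radians):
On the way, in this order (a step that is already met when the one before it is completed fails the run):
1. the lock ring's lever lies over the red mark (1.0 rad, within 0.13) and nothing touches the ring any more (value of joint lock_ring between 0.87 and 1.13 rad and contact force between each of the arm, the fingers and lock_ring below 0.1 N), for 0.2 s.
2. the amber cell is lifted clear of the rack, held by its frosted faces (contact force between the fingers and amber_frosted above 2 N and z of amber in the frame of rack above 0.03 m and contact force between amber and rack below 0.1 N), for 0.2 s.
At the end, for the whole second after the job is handed in: Ring at 1.0 rad within 0.13. Amber cell held on its frosted faces, at rest, touching nothing else; its middle within 10 mm sideways, 12 mm in height, 20 mm along the beam of the light path's middle; upright and square to the beam within 0.15 rad. Bystanders within 30 mm of their places (value of joint lock_ring between 0.87 and 1.13 rad and x of amber_mid in the frame of beam_mid between -0.01 and 0.01 m and y of amber_mid in the frame of beam_mid between -0.02 and 0.02 m and z of amber_mid in the frame of beam_mid between -0.012 and 0.012 m and angle between the y axis of amber and the y axis of beam_mid, either way round below 0.15 rad and angle between amber's own z axis and vertical below 0.15 rad and contact force between the fingers and amber_frosted above 2 N and contact force between amber and photometer below 0.1 N and linear speed of amber below 0.02 m/s and angular speed of amber below 0.2 rad/s and distance of each of green, grey, brown_bottle, white_bottle, beaker, dish, brush from where it was at the start of the episode below 0.03 m); the arm keeps its last pose, push and grip.
It fails at once if the fingers press on the clear faces of the amber cell (over 1 N) (contact force between the fingers and amber_clear above 1 N).
It fails at once if another cell or a bystander is shoved or tipped (moved over 30 mm) (distance of any of green, grey, brown_bottle, white_bottle, beaker, dish, brush from where it was at the start of the episode above 0.03 m).
It also fails if it takes over 48 s, if anything falls off the work surface, if the arm or the gripper's body presses on something with over 40 N, if the wrist force passes 120 N, or if a joint passes its speed limit or range.

## Working session

There is one attempt and no reset: what is moved stays moved. The work goes in short steps, Python scripts to look and compute and a tool call to move; the robot and the scene stay as the last step left them, time stands still between calls to the robot, and variables do not carry over. Pictures are saved under pics/ and viewed, at most 10 in all, crops included, and the job is handed in when it is done.

Besides the shell and the picture viewer there is one more tool, called after "Emit:" by a JSON object that holds its "op" and its "data". apply_moves: Moves the arm, as the interface text tells. Its arguments: {"type":"object","properties":{"targets":{"type":"array"}},"required":["targets"]}

```bash
ls; mkdir -p pics; python3 - <<'E'
from cell import robot, read_camera
import cv2,numpy as np
s=robot.sense();print(s)
for n in("scene","top","wrist"):
    d=read_camera(n);cv2.imwrite(f"pics/{n}0.png",d["frame"]);np.savez(f"{n}0.npz",**{k:d[k] for k in d});print(n,d.keys(),d["K"].tolist(),np.round(d["view"],3).tolist())
a=[cv2.imread(f"pics/{n}0.png") for n in("scene","top")]
E
```

```text
pics
{'time': 0.0, 'joint_positions': array([ 1.12297706e+00,  2.60674570e-01, -1.39395690e-01,  1.17271920e+00,
       -1.59678195e-05,  1.57079086e+00]), 'joint_vel': array([-1.02376553e-03, -1.66006252e-03, -1.24711777e-03,  1.58100885e-03,
       -1.16151366e-04, -9.14578544e-05]), 'joint_efforts': array([ 2.35799896e-03, -4.05684042e+01,  2.53919613e+01,  1.88595860e-02,
        3.01008740e-04, -8.03510112e-07]), 'position': array([227.02559845, 472.59555649, 230.45980819]), 'tool_rot': array([-3.13959952e+00,  1.59568996e-05,  2.69377888e+00]), 'ft_force': array([0.05785202, 0.40367606, 0.24727323]), 'moment': array([-0.00063189,  0.02238618,  0.00997654]), 'grasp_force': 0.0, 'finger_gap': 85.162954617615}
scene dict_keys(['frame', 'K', 'view']) [[398.48167854514486, 0.0, 258.3479063683477], [0.0, 398.48167854514486, 194.99263576088416], [0.0, 0.0, 1.0]] [[0.318, 0.948, -0.016, -198.728], [-0.74, 0.258, 0.621, 361.504], [0.593, -0.186, 0.783, -1404.513], [0.0, 0.0, 0.0, 1.0]]
top dict_keys(['frame', 'K', 'view']) [[440.0222802414444, 0.0, 254.39252391655094], [0.0, 440.0222802414444, 193.29646426074888], [0.0, 0.0, 1.0]] [[-0.021, -1.0, -0.006, -1.048], [0.978, -0.022, 0.205, -607.669], [-0.205, -0.002, 0.979, -1308.709], [0.0, 0.0, 0.0, 1.0]]
wrist dict_keys(['frame', 'K', 'view']) [[332.36771850755497, 0.0, 255.02135537762427], [0.0, 332.36771850755497, 188.06111397401529], [0.0, 0.0, 1.0]] [[0.434, 0.901, -0.002, -523.82], [-0.861, 0.414, -0.294, 36.79], [-0.264, 0.129, 0.956, -379.5], [0.0, 0.0, 0.0, 1.0]]
```

View pics/scene0.png

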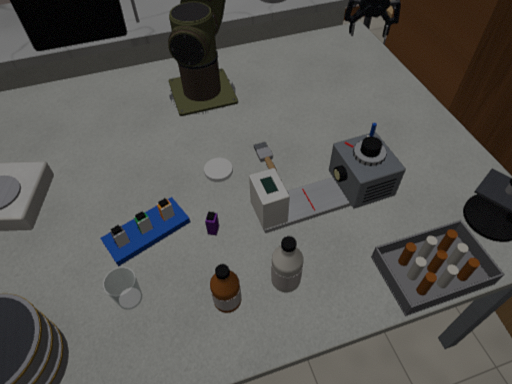

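View pics/top0.png

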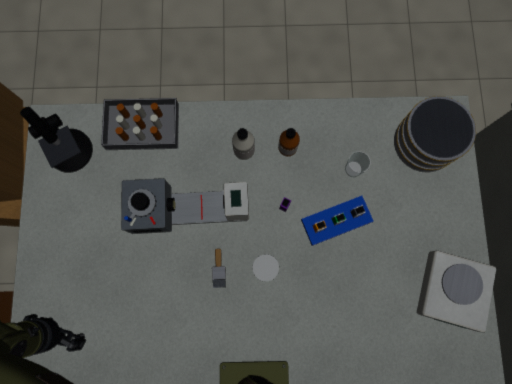

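The scene view shows the rack at (147,230) with three cells at (120,235), (143,222) and (165,208). It also shows a purple decoy at (212,222), the photometer, and the blue pin at (372,130). In the top view the rack is at (338,220), the cells are at (320,226), (340,218) and (359,211), the photometer runs from (146,205) to (236,200), and the pin is near (127,219). Amber candidates are top (320,226) and scene (165,208). The next crop should confirm which one.

```bash
cat > h.py <<'E'
import numpy as np,cv2
def load(n): 
    d=np.load(n+".npz"); return d["frame"],d["K"],d["view"]
def ray(K,V,uv):
    R,t=V[:3,:3],V[:3,3]; c=-R.T@t
    x=(uv[0]-K[0,2])/K[0,0]; y=(uv[1]-K[1,2])/K[1,1]
    d=R.T@np.array([x,-y,-1]); return c,d/np.linalg.norm(d)
def onz(K,V,uv,z):
    c,d=ray(K,V,uv); return c+d*(z-c[2])/d[2]
def tri(rs):
    A=sum(np.eye(3)-np.outer(d,d) for c,d in rs); b=sum((np.eye(3)-np.outer(d,d))@c for c,d in rs)
    p=np.linalg.solve(A,b); return p,[float(np.linalg.norm(np.cross(p-c,d))) for c,d in rs]
def proj(K,V,p):
    q=V[:3,:3]@np.asarray(p,float)+V[:3,3]; return K[0,0]*q[0]/-q[2]+K[0,2], K[1,1]*-q[1]/-q[2]+K[1,2]
def blobs(f,lo,hi,box=None,mn=4):
    m=cv2.inRange(cv2.cvtColor(f,cv2.COLOR_BGR2HSV),lo,hi)
    if box is not None:
        k=np.zeros_like(m);k[box[1]:box[3],box[0]:box[2]]=1;m=m*k
    n,l,s,c=cv2.connectedComponentsWithStats(m)
    return m,l,[(i,int(s[i,4]),s[i,:4].tolist(),c[i].round(1).tolist()) for i in range(1,n) if s[i,4]>=mn]
E
python3 - <<'E'
from h import *
S,T=load("scene0"),load("top0")
def crop(f,x,y,w,h,k): return cv2.resize(f[y:y+h,x:x+w],(w*k,h*k),interpolation=cv2.INTER_NEAREST)
a=np.hstack([crop(S[0],100,190,100,75,4),crop(T[0],295,187,100,75,4)])
b=np.hstack([crop(S[0],325,115,100,75,4),crop(T[0],110,170,100,75,4)])
cv2.imwrite("pics/crop1.png",np.vstack([a,b]))
for n,d in(("S",S),("T",T)):
    print(n,"blue",blobs(d[0],(105,150,60),(125,255,255))[2])
    print(n,"red",blobs(d[0],(0,150,80),(6,255,255))[2],blobs(d[0],(172,120,80),(180,255,255))[2])
E
```

```text
S blue [(1, 10, [372, 123, 4, 4], [373.8, 124.2]), (3, 1614, [101, 198, 88, 65], [144.0, 232.0])]
S red [(1, 13, [345, 142, 8, 5], [348.4, 144.1]), (3, 4, [304, 192, 3, 4], [305.0, 193.5]), (8, 4, [312, 206, 3, 4], [313.0, 207.5])] []
T blue [(1, 1481, [302, 196, 71, 49], [336.3, 220.3]), (2, 14, [124, 216, 4, 4], [125.7, 217.5])]
T red [(1, 20, [201, 196, 1, 20], [201.0, 205.5]), (2, 16, [150, 217, 5, 7], [152.0, 219.9])] []
```

View pics/crop1.png

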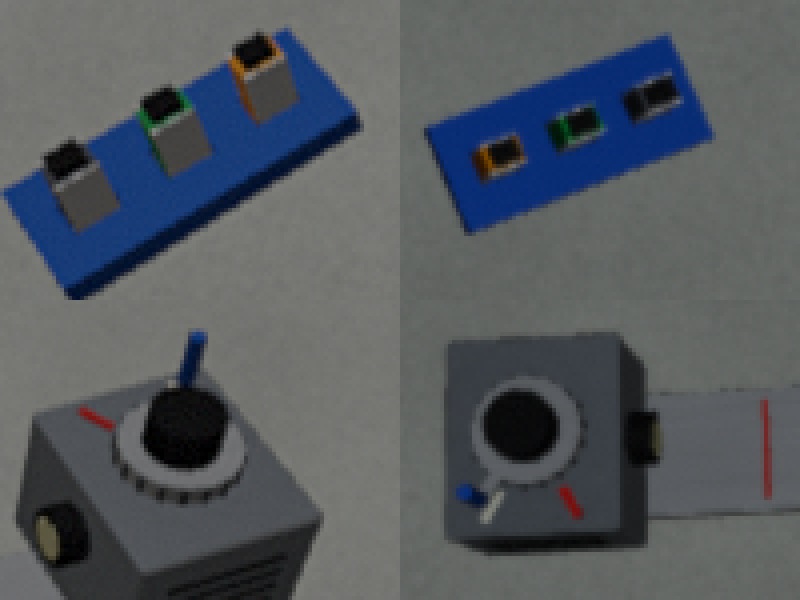

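The crop confirms it. Amber is the orange-sided cell with white frosted faces, at top (320,226) and scene (165,206), at the +y end of the rack. The green and grey cells are beside it, and the purple one stands alone outside the rack. The lever is near the white mark at top (127,219), and the red mark is at (152,220).

```bash
python3 - <<'E'
from h import *
np.set_printoptions(precision=1,suppress=True)
S,T=load("scene0"),load("top0")
# red line on plate
for n,d in(("S",S),("T",T)):
    f,K,V=d
    hsv=cv2.cvtColor(f,cv2.COLOR_BGR2HSV); b,g,r=[f[...,i].astype(int) for i in range(3)]
    m=((r-g)>25)&((r-b)>25)
    box=(300,185,318,212) if n=="S" else (195,188,207,224)
    ys,xs=np.nonzero(m); k=(xs>=box[0])&(xs<=box[2])&(ys>=box[1])&(ys<=box[3]); pts=np.c_[xs,ys][k]
    P=np.array([onz(K,V,p,20)[:2] for p in pts]); c=P.mean(0);u,s,vt=np.linalg.svd(P-c);e=(P-c)@vt[0]
    print(n,"line ctr",c,"mid",c+vt[0]*(e.min()+e.max())/2,"dir",vt[0],"ang",np.degrees(np.arctan2(vt[0][1],vt[0][0])),"len",np.ptp(e))
    # pin
    # red mark on house z=130
    box=(342,138,356,150) if n=="S" else (147,214,158,226)
    k=(xs>=box[0])&(xs<=box[2])&(ys>=box[1])&(ys<=box[3]); print(n,"redmark",onz(K,V,np.c_[xs,ys][k].mean(0),130))
    # rack
    m2=((b-r)>40)&((b-g)>25)
    box=(95,190,195,270) if n=="S" else (295,190,380,250)
    k=np.zeros(m2.shape,np.uint8);k[box[1]:box[3],box[0]:box[2]]=1
    mm=m2.astype(np.uint8)*k; 
    cs,_=cv2.findContours(mm,cv2.RETR_EXTERNAL,cv2.CHAIN_APPROX_NONE);cc=max(cs,key=cv2.contourArea)[:,0]
    if n=="T":
        Q=np.array([onz(K,V,p,22)[:2] for p in cc],np.float32); R=cv2.minAreaRect(Q);print("rack",R)
        print(cv2.boxPoints(R))
    box=(365,118,380,140) if n=="S" else (118,210,132,226)
    kk=np.zeros(m2.shape,bool);kk[box[1]:box[3],box[0]:box[2]]=1
    ys2,xs2=np.nonzero(((b-r)>25)&kk); print(n,"pin px",xs2.min(),xs2.max(),ys2.min(),ys2.max(),xs2.mean(),ys2.mean(),len(xs2))
    # cap black
    box=(355,130,390,160) if n=="S" else (125,185,160,215)
    kk=np.zeros(m2.shape,bool);kk[box[1]:box[3],box[0]:box[2]]=1
    ys2,xs2=np.nonzero((f.max(2)<32)&kk); print(n,"cap",xs2.mean(),ys2.mean(),len(xs2),xs2.min(),xs2.max(),ys2.min(),ys2.max(), onz(K,V,(xs2.mean(),ys2.mean()),170))
E
```

```text
S line ctr [574.8 158.7] mid [574.6 158.7] dir [1. 0.] ang 1.681743888412159 len 80.16970877891089
S redmark [518.4 289.7 130. ]
S pin px 369 376 122 135 372.47058823529414 128.8235294117647 51
S cap 370.73111782477343 146.51661631419938 331 356 381 136 157 [578.2 312.  170. ]
T line ctr [576.4 156.6] mid [575.8 156.6] dir [-1. -0.] ang -177.3647471616448 len 78.32752466667898
T redmark [519.9 286.7 130. ]
rack ((525.1248779296875, -274.53436279296875), (91.00166320800781, 211.77490234375), 20.029932022094727)
[[ 446.1 -190.6]
 [ 518.6 -389.6]
 [ 604.1 -358.4]
 [ 531.6 -159.5]]
T pin px 124 130 215 221 126.72413793103448 218.13793103448276 29
T cap 139.6172839506173 201.0 243 131 148 193 209 [569.8 314.7 170. ]
```

```bash
python3 - <<'E'
from h import *
np.set_printoptions(precision=1,suppress=True)
S,T=load("scene0"),load("top0")
p,e=tri([ray(*S[1:],(373.6,122.7)),ray(*T[1:],(125.0,216.3))]);print("pin top",p,e)
# cap rim top centre via both views: cap top ellipse approx; amber black cap
for n,d,b in(("S",S,(155,195,180,210)),("T",T,(312,217,330,235))):
    f=d[0];m=f.max(2)<45;k=np.zeros(m.shape,bool);k[b[1]:b[3],b[0]:b[2]]=1
    y,x=np.nonzero(m&k);print(n,x.mean(),y.mean(),len(x),x.min(),x.max(),y.min(),y.max())
    print(onz(*d[1:],(x.mean(),y.mean()),76))
O=np.array([575.3,157.6]);
for v in(-.1,0,.1):
    th=np.pi-.5+v+.035; c=O+160*np.array([-np.sin(.035),np.cos(.035)]);q=c+60*np.array([np.cos(th),np.sin(th)])
    print(v,q,[proj(*d[1:],(*q,185)) for d in(S,T)])
for d in (S,T): print("amber top proj",proj(*d[1:],(502.8,-213.4,78)))
for a in ((502.8,-213.4),(547.4,-335.6)): print(a)
E
```

```text
pin top [522.4 347.1 191.1] [1.4298146016313362, 1.4298146016316848]
S 163.06666666666666 202.44444444444446 45 159 167 199 206
[ 503.9 -212.    76. ]
T 319.30232558139534 225.41860465116278 43 313 324 222 231
[ 500.7 -209.2   76. ]
-0.1 [519.  349.6] [(np.float64(373.8977563047041), np.float64(123.35236476746935)), (np.float64(125.1900501085052), np.float64(218.04112421810407))]
0 [516.1 344.4] [(np.float64(371.5037553175298), np.float64(123.07954622783551)), (np.float64(127.00833059541736), np.float64(219.04358910700637))]
0.1 [513.7 338.9] [(np.float64(369.12037508137394), np.float64(122.96340064792776)), (np.float64(128.93144443241397), np.float64(219.85557940744584))]
amber top proj (np.float64(162.29471915270375), np.float64(201.76562779767934))
amber top proj (np.float64(320.7318372936837), np.float64(224.61953354922213))
(502.8, -213.4)
(547.4, -335.6)
```

Emit:
{"op": "apply_moves", "data": {"targets": [[0.03, -0.02, 0.02, 0, 0, 7, 0.4], [0.04, -0.02, 0.02, 0, 0, 7, 0.4], [0.04, -0.02, 0.0, 0, 0, 7, 0.4], [0.04, -0.02, 0.0, 0, 0, 6.5, 0.4], [0.03, -0.02, 0.0, 0, 0, 0, 0.4], [0, 0, 0, 0, 0, 0, 0.4], [0, 0, 0, 0, 0, 0, 0.4]]}}

```text
time: 0.85
position: [407.5, 372.6, 270.8]
tool_rot: [-3.141, -0.001, -3.111]
ft_force: [-1.0, 0.3, -0.3]
finger_gap: 34.2
grasp_force: 0.0
```

```bash
python3 - <<'E'
from cell import read_camera
import numpy as np,cv2
from h import *
d=read_camera("wrist");np.savez("wrist1.npz",**d);cv2.imwrite("pics/wrist1.png",d["frame"])
print(proj(d["K"],d["view"],(519.5,348.5,185)),proj(d["K"],d["view"],(569.7,317.5,175)))
f=d["frame"];b,g,r=[f[...,i].astype(int) for i in range(3)]
n,l,s,c=cv2.connectedComponentsWithStats(((b-r)>35).astype(np.uint8));print([(s[i].tolist(),c[i].round(1)) for i in range(1,n) if s[i,4]>15])
E
```

```text
(np.float64(221.4032994361202), np.float64(324.44140085883964)) (np.float64(187.7676670622483), np.float64(362.91638343542))
[([216, 291, 16, 39, 462], array([224.1, 310.8]))]
```

View pics/wrist1.png

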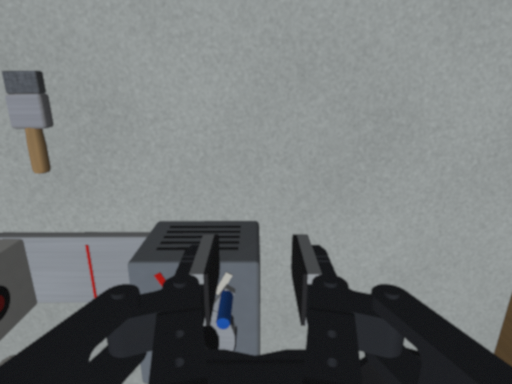

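The wrist view shows the pin top at (222,324), within about 1 px of its predicted position, with the fingers at its sides and the red mark at (160,280). I'll go over the pin and straddle it.

Emit:
{"op": "apply_moves", "data": {"targets": [[0.04, -0.01, 0, 0, 0, 0, 0.4], [0.04, -0.01, 0, 0, 0, 0, 0.4], [0.032, -0.004, 0, 0, 0, 0, 0.4], [0, 0, 0, 0, 0, 0, 0.4], [0, 0, -0.035, 0, 0, 0, 0.4], [0, 0, -0.035, 0, 0, 0, 0.4], [0, 0, -0.03, 0, 0, 0, 0.4], [0, 0, -0.01, 0, 0, 0, 0.4], [0, 0, 0, 0, 0, 0, 0.4]]}}

```text
time: 1.8
position: [516.9, 349.4, 160.0]
tool_rot: [-3.14, -0.004, -3.108]
ft_force: [-0.7, 0.1, 0.8]
finger_gap: 34.5
grasp_force: 0.0
```

```bash
python3 - <<'E'
from cell import read_camera
import numpy as np,cv2
from h import *
d=read_camera("wrist");w=d["frame"]
d2=read_camera("top");d3=read_camera("scene")
c=lambda f,x,y:cv2.resize(f[y:y+75,x:x+100],(400,300),interpolation=cv2.INTER_NEAREST)
cv2.imwrite("pics/p2.png",np.vstack([np.hstack([c(d2["frame"],100,170),c(d3["frame"],325,100)]),np.hstack([cv2.resize(w,(400,300)),np.zeros((300,400,3),np.uint8)])]))
E
```

```text
(no output)
```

View pics/p2.png

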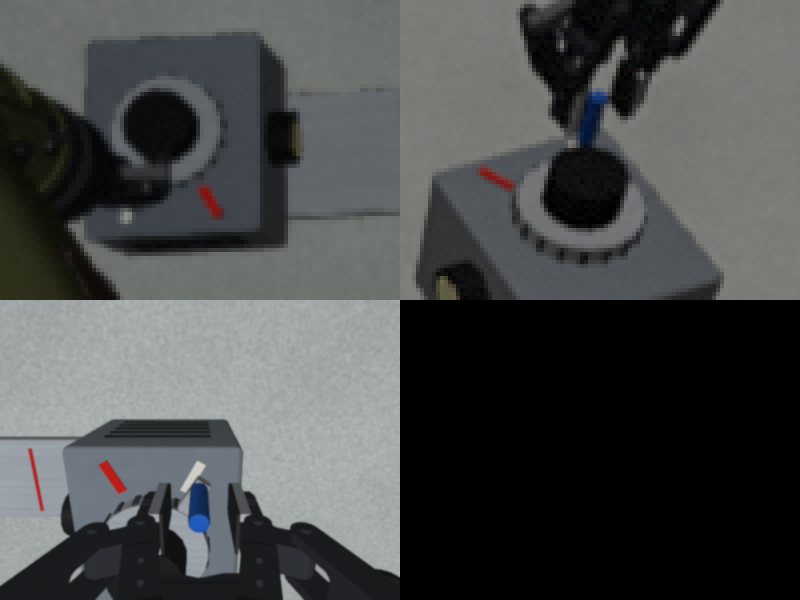

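The pin stands between the two fingers, centred in the wrist crop at about (200,510), and the wrist force is near zero. Now I'll sweep it round.

Emit:
{"op": "apply_moves", "data": {"targets": [[-0.001, -0.006, 0, 0, 0, 0, 0.4], [-0.001, -0.006, 0, 0, 0, 0, 0.4], [-0.002, -0.006, 0, 0, 0, 0, 0.4], [-0.002, -0.006, 0, 0, 0, 0, 0.4], [-0.001, -0.006, 0, 0, 0, 0, 0.4], [0, -0.006, 0, 0, 0, 0, 0.4], [0, -0.006, 0, 0, 0, 0, 0.4], [0.001, -0.006, 0, 0, 0, 0, 0.4], [0.002, -0.006, 0, 0, 0, 0, 0.4], [0.002, -0.006, 0, 0, 0, 0, 0.4], [0.001, -0.006, 0, 0, 0, 0, 0.4], [0.001, -0.006, 0, 0, 0, 0, 0.4]]}}

```text
time: 3.15
position: [521.0, 277.1, 161.4]
tool_rot: [3.141, 0.003, -3.11]
ft_force: [1.6, 4.9, -2.0]
finger_gap: 34.3
grasp_force: 2.2
```

Emit:
{"op": "apply_moves", "data": {"targets": [[0, -0.002, 0, 0, 0, 0, 0.4], [0, 0, 0, 0, 0, 0, 0.4], [0, 0, 0, 0, 0, 0, 0.4]]}}

```text
time: 3.45
position: [519.6, 274.9, 161.5]
tool_rot: [-3.141, 0.001, -3.11]
ft_force: [1.0, 1.6, 1.0]
finger_gap: 34.2
grasp_force: 0.8
```

```bash
python3 - <<'E'
from cell import read_camera
import numpy as np,cv2
from h import *
d=read_camera("wrist");w=d["frame"];np.savez("wrist3.npz",**d)
d2=read_camera("top");d3=read_camera("scene")
c=lambda f,x,y:cv2.resize(f[y:y+75,x:x+100],(400,300),interpolation=cv2.INTER_NEAREST)
cv2.imwrite("pics/p3.png",np.vstack([np.hstack([c(d2["frame"],100,170),c(d3["frame"],325,100)]),np.hstack([cv2.resize(w,(400,300)),np.zeros((300,400,3),np.uint8)])]))
b,g,r=[w[...,i].astype(int) for i in range(3)]
n,l,s,cc=cv2.connectedComponentsWithStats(((b-r)>35).astype(np.uint8));print([(s[i].tolist(),cc[i].round(1)) for i in range(1,n) if s[i,4]>15])
for v in(.8,.9,1,1.1,1.2):
    th=np.pi-.5+v+.035;print(v,[np.round(proj(d["K"],d["view"],(569.7+60*np.cos(th),317.5+60*np.sin(th),z)),0) for z in(185,146)])
E
```

```text
[([266, 228, 31, 63, 1484], array([279.5, 260.8]))]
0.8 [array([312., 267.]), array([299., 228.])]
0.9 [array([298., 272.]), array([288., 232.])]
1 [array([284., 278.]), array([278., 236.])]
1.1 [array([271., 284.]), array([268., 242.])]
1.2 [array([260., 292.]), array([259., 248.])]
```

View pics/p3.png

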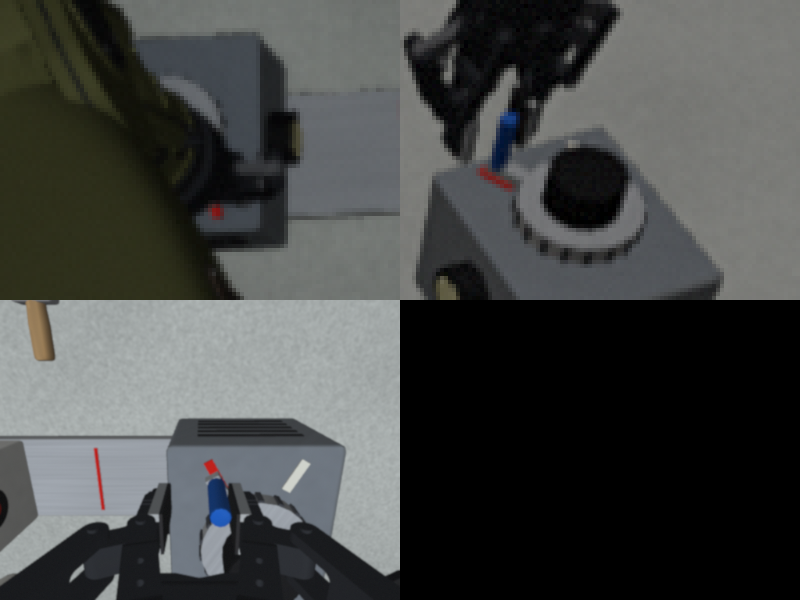

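The pin now lies over the red mark. Its top is at wrist (283,279), against (284,278) predicted for 1.0 rad. I'll back off it, lift, and swing towards the rack.

Emit:
{"op": "apply_moves", "data": {"targets": [[0, 0.006, 0, 0, 0, 0, 0.4], [0, 0.004, 0, 0, 0, 0, 0.4], [0, 0, 0, 0, 0, 0, 0.4], [0, 0, 0.04, 0, 0, 0, 0.4], [0, 0, 0.04, 0, 0, 0, 0.4], [-0.01, -0.01, 0.02, 0, 0, 0, 0.4], [-0.03, -0.04, 0.0, 0, 0, 0, 0.5], [-0.03, -0.04, 0, 0, 0, -8, 0.6], [-0.02, -0.045, 0, 0, 0, -8, 0.7], [0, -0.05, 0, 0, 0, -8, 0.7], [0, -0.05, 0, 0, 0, -8, 0.7], [0, -0.05, 0, 0, 0, -8, 0.7]]}}

```text
time: 4.8
position: [428.5, -1.4, 261.6]
tool_rot: [-3.142, 0.001, 2.471]
ft_force: [2.1, 0.2, -0.2]
finger_gap: 59.8
grasp_force: 0.0
```

Emit:
{"op": "apply_moves", "data": {"targets": [[0, -0.05, 0, 0, 0, -8, 0.7], [0, -0.05, 0, 0, 0, -8, 0.7], [0, -0.05, 0, 0, 0, -8, 0.7], [0, -0.05, 0, 0, 0, -7.8, 0.7], [0.01, -0.03, 0, 0, 0, 0, 0.7], [0, 0, 0, 0, 0, 0, 0.7], [0, 0, 0, 0, 0, 0, 0.7]]}}

```text
time: 5.5
position: [438.8, -230.0, 260.9]
tool_rot: [-3.141, -0.001, 1.919]
ft_force: [-0.5, -0.3, -0.2]
finger_gap: 60.1
grasp_force: 0.0
```

```bash
python3 - <<'E'
from cell import read_camera,robot
import numpy as np,cv2
from h import *
np.set_printoptions(precision=1,suppress=True)
print(robot.sense()["position"],robot.sense()["tool_rot"])
W=read_camera("wrist");np.savez("wrist4.npz",**W);cv2.imwrite("pics/w4.png",W["frame"])
T=read_camera("top");S=read_camera("scene");np.savez("top4.npz",**T)
for n,d,bx in(("T",T,(100,170,200,245)),("S",S,(325,110,425,190))):
    f=d["frame"];b,g,r=[f[...,i].astype(int) for i in range(3)];m=((b-r)>25)
    k=np.zeros(m.shape,bool);k[bx[1]:bx[3],bx[0]:bx[2]]=1;y,x=np.nonzero(m&k);print(n,len(x),x.mean() if len(x) else 0,y.mean() if len(x) else 0)
    for v in(.9,1,1.1):
        th=np.pi-.5+v+.035;print(v,np.round(proj(d["K"],d["view"],(569.7+60*np.cos(th),317.5+60*np.sin(th),170)),1))
print(proj(W["K"],W["view"],(502,-212,78)))
E
```

```text
[ 438.8 -230.   260.9] [-3.1 -0.   1.9]
T 31 149.1290322580645 217.7741935483871
0.9 [146.9 219.7]
1 [148.8 218.7]
1.1 [150.6 217.5]
S 52 350.34615384615387 134.23076923076923
0.9 [351.9 131.9]
1 [350.5 133.1]
1.1 [349.3 134.4]
(np.float64(321.15935052144295), np.float64(169.47053714538242))
```

View pics/w4.png

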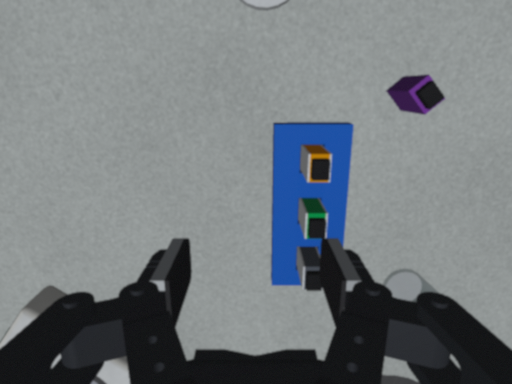

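The ring reads about 1.0 to 1.05 rad in both fixed views. The wrist view shows the amber cap at (320,169), against (321,169.5) predicted. Green and grey are below it, and the purple cell stands apart at (418,94). Now I'll refine the amber position and measure its height from two views.

```bash
python3 - <<'E'
from h import *
np.set_printoptions(precision=1,suppress=True)
W,S,T=load("wrist4"),load("scene0"),load("top4")
rs=[]
for d,b in((W,(300,145,335,186)),(S,(155,195,180,212)),(T,(310,215,330,236))):
    f=d[0];m=f.max(2)<45;k=np.zeros(m.shape,bool);k[b[1]:b[3],b[0]:b[2]]=1
    n,l,s,c=cv2.connectedComponentsWithStats((m&k).astype(np.uint8));i=1+np.argmax(s[1:,4]);print(s[i],c[i],onz(*d[1:],c[i],77));rs.append(ray(*d[1:],c[i]))
print(tri(rs),tri(rs[:2]))
# rack from wrist: blue edges
f=W[0];b,g,r=[f[...,i].astype(int) for i in range(3)];m=((b-r)>40).astype(np.uint8)
m[:, :260]=0
y,x=np.nonzero(m);
P=np.array([onz(*W[1:],p,22)[:2] for p in np.c_[x,y]]);a=np.radians(20)
u=P@[np.cos(a),np.sin(a)];v=P@[-np.sin(a),np.cos(a)]
print("edge angles: u min/max near top & bottom", [(np.percentile(u[(v>q)&(v<q+8)],[1,99])) for q in np.percentile(v,[10,50,85])], np.percentile(v,99.7))
c=np.array([525.1,-274.5]);print("pred",c@[np.cos(a),np.sin(a)],c@[-np.sin(a),np.cos(a)]+105)
E
```

```text
[312 160  17  19 297] [319.9 169. ] [ 500.9 -212.1   77. ]
[159 199   9   8  45] [163.1 202.4] [ 504.8 -212.    77. ]
[317 222   8   6  32] [320.6 224.6] [ 503.1 -213.2   77. ]
(array([ 502.6, -212.8,   74.3]), [0.8736684328065425, 0.6489816039488476, 1.219629010122231]) (array([ 501.9, -212.4,   73.6]), [0.2558851151266646, 0.25588511512665074])
edge angles: u min/max near top & bottom [array([354.1, 416.4]), array([354.2, 443.7]), array([354.3, 443.3])] -330.6196905705587
pred 399.54806583178447 -332.5404016660405
```

Emit:
{"op": "apply_moves", "data": {"targets": [[0.03, 0.008, 0, 0, 0, 0, 0.7], [0.033, 0.0095, 0, 0, 0, 0, 0.7], [0, 0, -0.04, 0, 0, 0, 0.7], [0, 0, -0.04, 0, 0, 0, 0.7], [0, 0, -0.04, 0, 0, 0, 0.7], [0, 0, 0, 0, 0, 0, 0.7], [0, 0, 0, 0, 0, 0, 0.7]]}}

```text
time: 6.35
position: [501.9, -211.1, 141.7]
tool_rot: [-3.14, -0.001, 1.922]
ft_force: [-0.3, 0.4, 1.0]
finger_gap: 59.8
grasp_force: 0.0
```

```bash
python3 - <<'E'
from cell import read_camera,robot
from h import *
np.set_printoptions(precision=1,suppress=True)
W=read_camera("wrist");cv2.imwrite("pics/w5.png",W["frame"]);f,K,V=W["frame"],W["K"],W["view"]
p=robot.sense()["position"];print(p,robot.sense()["tool_rot"])
print("cap pred",proj(K,V,(502,-212.5,78)))
E
```

```text
[ 503.3 -212.   143.1] [3.1 0.  1.9]
cap pred (np.float64(255.67443095059102), np.float64(207.7870879649935))
```

View pics/w5.png

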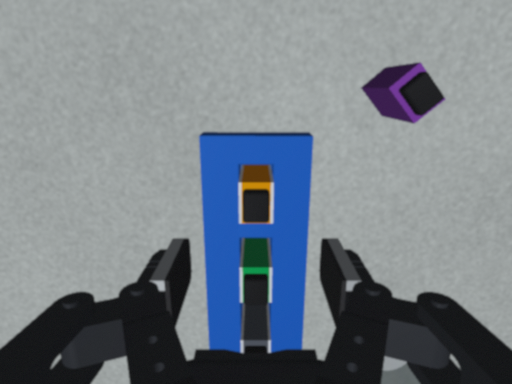

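The cap is at (256,206), as predicted, midway between the fingers. The white faces are left and right, and the clear face looks up the image. I'll descend and grip.

Emit:
{"op": "apply_moves", "data": {"targets": [[0, 0, -0.035, 0, 0, 0, 0.7], [0, 0, -0.035, 0, 0, 0, 0.7], [0, 0, -0.03, 0, 0, 0, 0.7], [0, 0, -0.012, 0, 0, 0, 0.7], [0, 0, 0, 0, 0, 0, 0.7], [0, 0, 0, 0, 0, 0, 0.4], [0, 0, 0, 0, 0, 0, 0.2], [0, 0, 0, 0, 0, 0, 0.2], [0, 0, 0, 0, 0, 0, 0.1], [0, 0, 0, 0, 0, 0, 0.1], [0, 0, 0, 0, 0, 0, 0.1]]}}

```text
time: 7.5
position: [504.1, -213.1, 31.4]
tool_rot: [3.139, 0.003, 1.921]
ft_force: [-0.1, 0.8, 5.6]
finger_gap: 23.5
grasp_force: 59.5
```

Emit:
{"op": "apply_moves", "data": {"targets": [[0, 0, 0.01, 0, 0, 0, 0.1], [0, 0, 0.015, 0, 0, 0, 0.1], [0, 0, 0.025, 0, 0, 0, 0.1], [0, 0, 0.03, 0, 0, 0, 0.1], [0, 0, 0.04, 0, 0, 0, 0.1], [0, 0, 0.04, 0, 0, 0, 0.1], [0, 0, 0.02, 0, 0, 0, 0.1], [0, 0, 0, 0, 0, 0, 0.1], [0, 0, 0, 0, 0, 0, 0.1], [0, 0, 0, 0, 0, 0, 0.1]]}}

```text
time: 8.5
position: [501.1, -211.8, 207.8]
tool_rot: [-3.139, -0.002, 1.921]
ft_force: [-0.7, 0.4, -0.9]
finger_gap: 23.3
grasp_force: 58.9
```

Emit:
{"op": "apply_moves", "data": {"targets": [[0.005, 0.025, 0, 0, 0, 0, 0.1], [0.005, 0.035, 0, 0, 0, -3, 0.1], [0.006, 0.035, 0, 0, 0, -3, 0.1], [0.008, 0.035, 0, 0, 0, -3, 0.1], [0.008, 0.035, 0, 0, 0, -3, 0.1], [0.008, 0.035, 0, 0, 0, -3, 0.1], [0.008, 0.035, 0, 0, 0, -3, 0.1], [0.008, 0.035, 0, 0, 0, 0, 0.1], [0.008, 0.035, 0, 0, 0, 0, 0.1], [0.006, 0.035, 0, 0, 0, 0, 0.1], [0.002, 0.03, 0, 0, 0, 0, 0.1], [0, 0, 0, 0, 0, 0, 0.1]]}}

```text
time: 9.7
position: [573.5, 161.2, 206.9]
tool_rot: [-3.138, -0.001, 1.611]
ft_force: [0.3, -0.2, -2.0]
finger_gap: 23.3
grasp_force: 58.9
```

Emit:
{"op": "apply_moves", "data": {"targets": [[0, 0, 0, 0, 0, 0, 0.1], [0, 0, 0, 0, 0, 0, 0.1]]}}

```text
time: 9.9
position: [573.5, 156.8, 208.1]
tool_rot: [-3.139, 0.001, 1.606]
ft_force: [0.0, 0.1, -0.8]
finger_gap: 23.1
grasp_force: 58.9
```

```bash
python3 - <<'E'
from cell import read_camera,robot
from h import *
np.set_printoptions(precision=1,suppress=True)
print(robot.sense()["position"],robot.sense()["tool_rot"])
I={n:read_camera(n) for n in("wrist","scene","top")}
for n in I: np.savez(n+"6.npz",**I[n])
c=lambda f,x,y:cv2.resize(f[y:y+90,x:x+120],(400,300),interpolation=cv2.INTER_NEAREST)
cv2.imwrite("pics/p6.png",np.vstack([np.hstack([c(I["top"]["frame"],140,150),c(I["scene"]["frame"],250,110)]),np.hstack([cv2.resize(I["wrist"]["frame"],(400,300)),c(I["scene"]["frame"],90,180)])]))
E
```

```text
[573.5 156.8 208.1] [-3.1  0.   1.6]
```

View pics/p6.png

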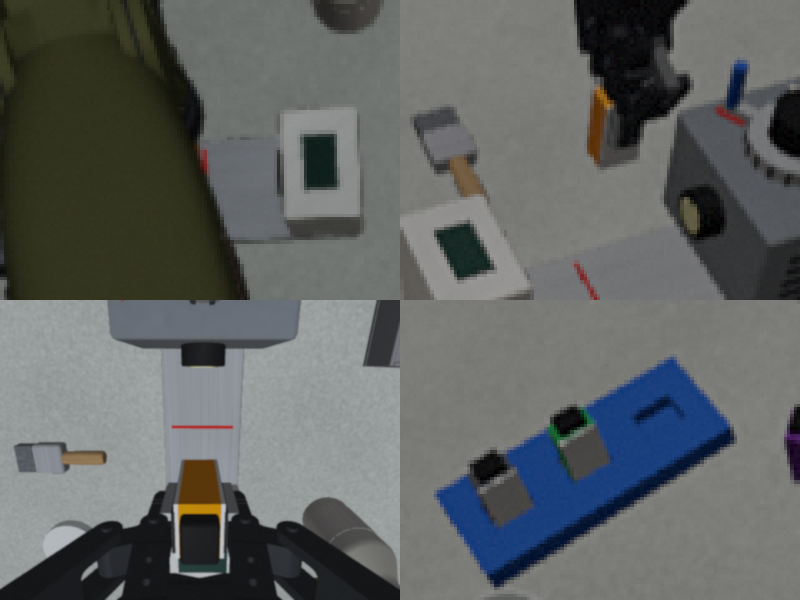

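The amber cell is held by its white faces and its pocket is empty. The red line looks square in the wrist view, at crop y 427 and x 172 to 233. I'll check the cell's height and the photometer centre before lowering.

```bash
python3 - <<'E'
from h import *
np.set_printoptions(precision=1,suppress=True)
W,S=load("wrist6"),load("scene6")
f=W[0];b,g,r=[f[...,i].astype(int) for i in range(3)]
m=((r-g)>50)&((r-b)>50);m[:140]=0;m[180:]=0
n,l,s,c=cv2.connectedComponentsWithStats(m.astype(np.uint8));i=1+np.argmax(s[1:,4]);print(s[i])
y,x=np.nonzero(l==i);P=np.array([onz(*W[1:],p,20)[:2] for p in np.c_[x,y]])
v,_,_=[*cv2.fitLine(P.astype(np.float32),cv2.DIST_L2,0,.01,.01)[:2].ravel(),0];print("line ctr",P.mean(0),"ends",P[x==x.min()].mean(0),P[x==x.max()].mean(0))
f=S[0];b,g,r=[f[...,i].astype(int) for i in range(3)]
m=((r-b)>60)&(g>60);k=np.zeros(m.shape,bool);k[130:165,300:325]=1;y,x=np.nonzero(m&k)
print("orange px",x.min(),x.max(),y.min(),y.max(),[ (int(x[y==q].min()),int(x[y==q].max())) for q in (y.max()-1,y.max()-5)])
a=.035;R=np.array([[np.cos(a),-np.sin(a)],[np.sin(a),np.cos(a)]])
for zb in(180,185,190):
    print(zb,[np.round(proj(*S[1:],(*(np.array([573.5,157])+R@np.array(q)),zb)),1) for q in((-12,-15),(12,-15),(12,15))])
E
```

```text
[220 161  78   4 303]
line ctr [576.5 157.7] ends [536.5 156.7] [614.6 158.9]
orange px 308 313 136 142 [(310, 313), (308, 310)]
180 [array([304.8, 155.8]), array([309. , 162.6]), array([320.5, 159.2])]
185 [array([304.9, 154.3]), array([309.2, 161.1]), array([320.7, 157.8])]
190 [array([305.1, 152.8]), array([309.4, 159.7]), array([320.9, 156.3])]
```

Emit:
{"op": "apply_moves", "data": {"targets": [[0.001, 0.0005, -0.01, 0, 0, 0, 0.1], [0.001, 0, -0.02, 0, 0, 0, 0.1], [0, 0, -0.025, 0, 0, 0, 0.1], [0, 0, -0.025, 0, 0, 0, 0.1], [0, 0, -0.025, 0, 0, 0, 0.1], [0, 0, -0.015, 0, 0, 0, 0.1], [0, 0, -0.006, 0, 0, 0, 0.1], [0, 0, 0, 0, 0, 0, 0.1], [0, 0, 0, 0, 0, 0, 0.1], [0, 0, 0, 0, 0, 0, 0.1]]}}

```text
time: 11.05
position: [577.3, 158.4, 84.5]
tool_rot: [3.139, -0.001, 1.606]
ft_force: [0.2, 1.1, -0.8]
finger_gap: 23.2
grasp_force: 58.9
```

```bash
python3 - <<'E'
from cell import read_camera,robot
from h import *
s=robot.sense();print(s["position"].round(1),s["tool_rot"].round(3),s["joint_vel"].round(4),s["ft_force"].round(1),s["grasp_force"],s["time"])
I={n:read_camera(n) for n in("wrist","scene")}
f=I["scene"]["frame"]
cv2.imwrite("pics/p7.png",np.hstack([cv2.resize(f[130:230,240:360],(480,400),interpolation=cv2.INTER_CUBIC),cv2.resize(I["wrist"]["frame"],(320,240)).copy() if 0 else cv2.copyMakeBorder(cv2.resize(I["wrist"]["frame"],(320,240)),0,160,0,0,cv2.BORDER_CONSTANT)]))
d=I["scene"];a=.035;R=np.array([[np.cos(a),-np.sin(a)],[np.sin(a),np.cos(a)]])
print([((np.array(proj(d["K"],d["view"],(*(np.array([575.5,157.6])+R@np.array(q)),60)))-[240,130])*4).round() for q in((-12,-15),(12,-15),(12,15))])
E
```

```text
[577.3 158.4  84.5] [ 3.139e+00 -1.000e-03  1.606e+00] [ 0.0015 -0.0005  0.001   0.0021  0.0007 -0.0008] [ 0.2  1.1 -0.8] 58.90669405460358 11.05
[array([247., 232.]), array([263., 259.]), array([304., 246.])]
```

View pics/p7.png

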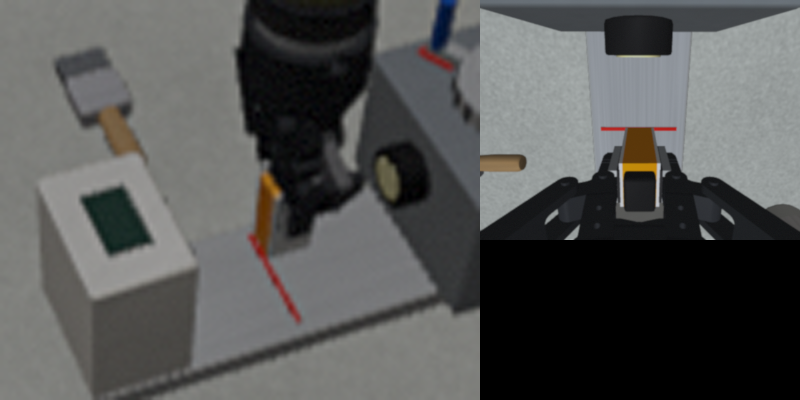

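The cell hangs upright in the gap. In the scene crop its bottom corners at (270,256) and (310,246) lie within about 2 px (4 mm) of target. In the wrist view it is centred on the lens and the red line. Everything is within tolerance, so I'm handing in.

```bash
python3 -c "
from cell import robot
print(robot.job_done())"
```

```text
the job is handed in; nothing more can be done
None
```

I handed the job in at about 11 s of the 48 s allowed; no verdict came back. My last measurements put the ring at about 1.0 rad over the red mark. The amber cell was at rest in the light path, gripped on its frosted faces and within about 4 mm of the middle.

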